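Reset the bench balance through its shuttered key well

ROBOT

A 6-joint arm with a two-finger parallel gripper is mounted at the origin on a cart in front of the work surface, level with it; the furniture and walls round the work are solid. World frame = base frame: x ahead of the robot, y to its left, z up, the work surface at z = 0. Lengths are in m, angles in degrees, forces in N, time in s.
With the tool pointing down it reaches from about 0.375 to 0.9 m from the base axis. Payload 3.1 kg.
Tool frame: the origin (TCP) lies at the very end of the fingers, on their centre line; the grasp point (between the pads) lies 19 mm behind it (bot.hold_point_z is the z of the grasp point in the tool frame, in m); z points along the fingers, y is the direction in which the jaws open and shut (so a half turn about z gives the same grasp; the last joint's range is limited). The gripper opens to 87 mm and grips with 3 to 60 N. Pads are 19 mm wide; open, the fingers measure 117 mm over their backs; the gripper's body (75 mm by 190 mm) begins 51 mm behind the grasp point.
Start: joints at [60.075, 30.224, 82.088, -0, 67.689, -10.227], TCP at [0.211, 0.588, 0.223] pointing down, gripper open.
Joint ranges: [-176.69, 176.69], [-43.24, 126.21], [12.49, 139.97], [-82, 262], [0, 151.66], [-163.58, 163.58]. Speed limits (degrees/s): [159.86, 159.86, 180, 180, 180, 180].

INTERFACE

Orientations are given as a 3x3 rotation matrix whose columns are the frame's x, y, z axes.
In Python, from rig import bot gives the robot as it stands.
- The arm moves only by the tool servo_tool, never from a script. Its argument "increments" is a list of rows, each a list of 3 entries, a list of its own where there are three numbers: the closure, from 0 (fully open) to 1 (shut), then the shift along the tool's x, y, z in mm, then the turn about the tool's z in degrees. In form: [[claw, [x, y, z], turn], ...]. A call has 1 to 5 rows; each row shifts and turns the commanded pose from where the row before left it, along the tool's axes as they then stand; what a row does not reach is not made up. A row lasts 1/8 s, in which the tool goes at most 62.5 mm and 10.7 degrees, less where a joint would pass 70% of its speed; a pose out of reach is approached as far as the arm can. A call with a gripper value outside its range is refused whole. The fingers move at their own pace and stop on an object; the grip force is fixed at half the most. Time passes only in rows, so rows that do not move let the fingers close. It gives the time, the measured TCP pose, the force and the opening at its end, in the units of the state.
- bot.read_state(): the state, without advancing time (a new reading comes with each control period).
- bot.capture(name): name is "scene" or "top" or "wrist"; returns (picture, depth): 384x512x3 uint8, blue, green, red; 384x512 float32, m along the optical axis (not along the pixel's ray), 0 where there is no reading.
- bot.camera_info(name): a dict with "K" (3x3 intrinsics, pixels), "R" (3x3) and "t" (3): a world point X has camera coordinates R X + t; the wrist camera has in their place "mount" (4x4, takes a point from camera to tool coordinates, whose origin is the TCP and whose axes are the flange's). Camera axes: x right, y down, z forward; pixel columns grow to the right and rows downward; lengths in m; the calibration is good to about 2 mm. The wrist camera is an equidistant fisheye: a pixel r from the principal point sees the ray r / f radians off the axis. A picture is of the moment at which its call begins: read the wrist's pose just before it. camera_info takes no time and is no camera call.
- bot.hand_in(): hands the job in, once; it reports no verdict.
Trained networks look in the newest picture that a camera, given by its name, has taken for a name from the list of things; names that differ only in an ending like _2 or _b are one class to them, and where a whole thing is asked for, a point or a joint stands for the part that bears it (a point fixed in the world has none). Each returns a list of dicts, best first, with "p" (0 to 1); they miss things now and then, are a little off and sometimes report something else, mostly with a low value. They report only what shows in the picture. A call takes as long as a camera call. They do not tell look-alikes from the thing itself.
- bot.find_in(camera, thing): "bbox" ([left, top, right, bottom] in pixels, round what is visible of it).
- bot.trace(camera, thing): "region" (384x512 bool, what is visible of it) and "bbox" ([left, top, right, bottom] in pixels, round what is visible of it).
The state is a dict: "time_s": time; "joint_positions": joint angles; "qvel": joint speeds; "tau": joint torques, N m; "position": TCP position; "tcp_rot": TCP orientation; "force": force on the tool from outside, world axes, zero at the start; "moment": the same for the moment, N m; "opening": opening from 0.0 (shut) to 1.0 (fully open).
Only numpy, scipy, OpenCV 4.12 (cv2) and the standard library are available. Lean on these libraries where they do the work, as an engineer would, in place of code of your own. Each camera call takes 0.05 s, during which the arm holds its last target.

TASK

Reset the bench balance: with a fingertip push its sliding shutter back towards the weighing pan as far as it goes, so that the round well under it lies open, then reach into that well, press the sunken key right down and let it come up again. Leave the shutter open, do not press the other sunken key in the square well, and leave the petri dish on the pan and the things around the balance where they are; push and press only, do not grip or lift anything.

Things in the scene. Friction and masses are not known exactly. Their poses are not given: they have to be found in the camera images.
- balance: White bench balance, fixed, 270 x 190 mm; origin on the worktop under its centre. +x runs from its low sloping display (front, x = -135 to -100 mm, under 45 mm high) to the round steel pan (centre x = 77 mm, 108 mm across, top 58 mm high); +y is its left. Between them a flat grey deck, 45 mm high: two key blocks at y = +45 and -45 mm, which may be swapped. Turned up to 20 degrees.
- reset_well (a point): Centre of the mouth of the round well of the reset key, 45 mm above the worktop at deck level; axes as the balance. The well is 48 mm across with vertical walls, its floor 22 mm below the mouth. At the start the shutter covers all or most of it.
- power_well (a point): Centre of the mouth of the square well (44 x 44 mm, 22 mm deep) of the other key, at deck level, 90 mm beside the round well; it has no shutter. Its 28 mm square key must not be pressed.
- reset_key_top (a point): Centre of the top of the round reset key, 30 mm across, in the middle of the round well; at rest it lies 10 mm below the well's mouth (35 mm above the worktop). A spring pushes it up: about 1.4 N starts it moving and 3.6 N holds it fully down.
- reset_key (a joint): Travel of the reset key: 0 = up, 0.005 m = fully down; it springs back when let go.
- power_key (a joint): Travel of the other key in the square well: 0 = up, 0.005 m = fully down.
- shutter (a joint): How far the shutter has slid back along the balance's +x axis: 0 = closed (centred over the round well), 0.052 m = fully open, at its stop. It starts between 0 and 0.010 m, slides with about 1.5 N of friction and stays where it is left.
- shutter_rib (a point): Top middle of the cross rib on the aluminium shutter; axes as the balance. The shutter is a plate 52 (along x) by 62 mm (y), its top 3.3 mm above the deck; the rib stands across its middle, 6 mm thick (x), 54 mm long (y), its top 18.3 mm above the deck, 15 mm above the plate. Guide strips 4.5 mm high run along both sides.
- petri_dish: Flat closed petri dish, 59 mm across, 15 mm high, lying loose on the pan; origin under its centre.
- cup_a: Capped specimen cup, 59 mm across, 72 mm high, standing loose on the worktop right of the balance's pan (the side of its -y axis); origin under its centre.
- dropper_stain: Brown dropper bottle, 37 mm across, 88 mm high, standing loose on the worktop left of the balance; origin under its centre.
- marker: Marker pen, 135 mm long, 17 mm thick, lying loose on the worktop right of the balance's deck; origin under its middle.
There are look-alikes about, which are no part of the job. What is shaped like the part that bears reset_well but blue or orange is not meant.

How it is judged (in metres and radians):
On the way, in this order (a step that is already met when the one before it is completed fails the run):
1. the shutter is pushed back, fully open (more than 46 of its 52 mm) (value of joint shutter above 0.046 m), for 0.2 s.
2. the reset key is pressed down (more than 4 of its 5 mm) (value of joint reset_key above 0.004 m), for 0.1 s.
At the end, for the whole second after the job is handed in: The shutter is still fully open (more than 46 mm), both keys are up (within 1 mm), the petri dish is within 15 mm and the cup, dropper bottle and marker are within 20 mm of where they began (value of joint shutter above 0.046 m and value of joint each of reset_key, power_key below 0.001 m and distance of petri_dish from where it was at the start of the episode below 0.015 m and distance of each of cup_a, dropper_stain, marker from where it was at the start of the episode below 0.02 m); the robot touches nothing.
It fails at once if the other key, in the square well, is pressed by more than 2 mm (value of joint power_key above 0.002 m).
It fails at once if the shutter's rib is pinched (over 4 N from the fingers on its front and back leaves at once) (contact force between the fingers and shutter_c1 above 4 N and contact force between the fingers and shutter_c2 above 4 N).
It fails at once if the petri dish on the pan is shifted or lifted by more than 15 mm (distance of petri_dish from where it was at the start of the episode above 0.015 m).
It fails at once if the specimen cup, the dropper bottle or the marker is shifted or lifted by more than 20 mm (distance of any of cup_a, dropper_stain, marker from where it was at the start of the episode above 0.02 m).
It also fails if it takes over 38 s, if anything falls off the work surface, if the arm or the gripper's body presses on something with over 40 N, if the wrist force passes 120 N, or if a joint passes its speed limit or range.

## Working session

There is one attempt and no reset: what is moved stays moved. The work goes in short steps, Python scripts to look and compute and a tool call to move; the robot and the scene stay as the last step left them, time stands still between calls to the robot, and variables do not carry over. Pictures are saved under pics/ and viewed, and the job is handed in when it is done.

Besides the shell and the picture viewer there is one more tool, called after "Request:" by a JSON object that holds its "name" and its "arguments", one argument or row to a line. servo_tool: Moves the arm, as the interface text tells. Its arguments: {"type":"object","properties":{"increments":{"type":"array","items":{"type":"array"}}},"required":["increments"]}

```bash
mkdir -p pics; ls
python3 - <<'E'
from rig import bot
import cv2,numpy as np
s=bot.read_state();print(s['time_s'],s['position'],np.round(s['tcp_rot'],3).tolist(),s['opening'])
for c in ['scene','top']:
    im,d=bot.capture(c);cv2.imwrite(f'pics/{c}0.png',im);np.save(f'{c}d.npy',d);np.save(f'{c}i.npy',im)
    ci=bot.camera_info(c);print(c,ci)
    for t in ['balance','shutter_rib','reset_well','power_well','petri_dish','cup_a','dropper_stain','marker']:
        try: print(t,[(r['bbox'],round(r['p'],2)) for r in bot.find_in(c,t)])
        except Exception as e: print(t,e)
print(bot.read_state()['time_s'])
E
```

```text
pics
0.0 [0.21027446 0.58779561 0.2215832 ] [[-0.941, 0.337, -0.001], [0.337, 0.941, -0.002], [0.0, -0.002, -1.0]] 1.002329149298487
scene {'K': array([[493.1558926 ,   0.        , 247.26568596],
       [  0.        , 493.1558926 , 192.05181483],
       [  0.        ,   0.        ,   1.        ]]), 'R': array([[ 0.938365  , -0.34550975,  0.00970283],
       [-0.24163533, -0.67580912, -0.69634359],
       [ 0.24715076,  0.65107991, -0.71764299]]), 't': array([-0.59375442,  0.14421146,  1.20256275])}
balance [([201.9, 151.6, 312.4, 236.0], 0.69)]
shutter_rib [([203.1, 171.5, 232.4, 190.3], 0.85), ([212.4, 274.2, 227.1, 300.7], 0.73), ([311.4, 246.5, 339.4, 273.9], 0.68)]
reset_well [([300.2, 235.3, 365.1, 288.9], 0.9), ([213.4, 261.7, 259.5, 319.2], 0.75), ([202.7, 161.3, 255.5, 199.3], 0.58)]
power_well [([215.3, 183.8, 269.7, 222.0], 0.7)]
petri_dish [([267.5, 159.8, 287.8, 179.1], 0.77)]
cup_a [([291.2, 199.4, 314.4, 233.4], 0.69), ([203.1, 150.7, 311.6, 232.3], 0.42)]
dropper_stain [([209.8, 145.7, 226.8, 170.5], 0.8)]
marker [([238.0, 227.6, 282.5, 249.8], 0.52), ([216.0, 187.3, 2
[... 386 characters left out ...]
0.06538129,  0.58793996,  1.07071048])}
balance [([187.0, 111.3, 288.1, 240.7], 0.88)]
shutter_rib [([206.4, 198.2, 239.2, 223.3], 0.95), ([350.6, 128.6, 383.8, 158.5], 0.92), ([349.8, 251.5, 380.4, 271.9], 0.75), ([120.7, 257.0, 156.4, 288.4], 0.56)]
reset_well [([108.8, 230.5, 163.0, 291.0], 0.97), ([340.8, 223.1, 383.5, 275.6], 0.71), ([199.2, 167.2, 243.4, 226.4], 0.6)]
power_well [([235.9, 164.1, 283.5, 224.2], 0.66)]
petri_dish [([215.9, 125.1, 245.2, 150.2], 0.66), ([187.4, 114.2, 287.7, 241.5], 0.55)]
cup_a [([290.7, 125.1, 317.1, 153.9], 0.74)]
dropper_stain [([163.3, 184.3, 185.2, 204.4], 0.83), ([237.3, 163.6, 282.8, 225.8], 0.74)]
marker [([294.9, 159.3, 312.4, 219.2], 0.82)]
0.9
```

Run:
```python
import cv2,numpy as np
a=cv2.imread('pics/top0.png');b=cv2.imread('pics/scene0.png')
cv2.imwrite('pics/top0c.png',cv2.resize(a[90:290,100:400],None,fx=2.66,fy=2.66,interpolation=cv2.INTER_CUBIC)[:600,:800])
cv2.imwrite('pics/scene0c.png',cv2.resize(b[120:320,170:400],None,fx=3,fy=3,interpolation=cv2.INTER_CUBIC)[:600,:800])
```

```text
(no output)
```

View pics/top0c.png

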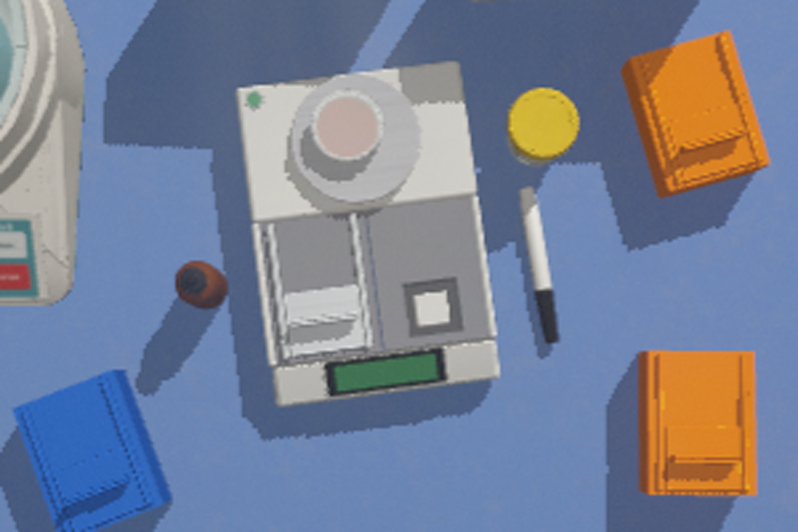

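View pics/scene0c.png

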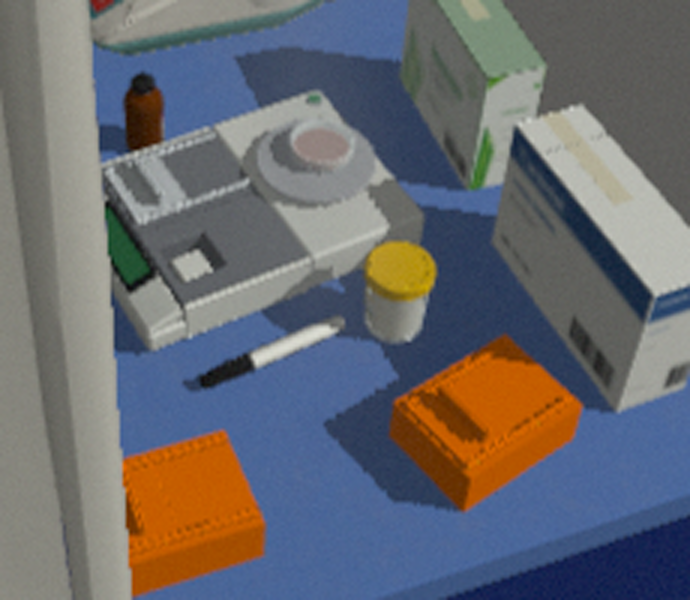

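```bash
cat > h.py <<'E'
import numpy as np,cv2
from rig import bot
def world(c,d,ci=None):
    ci=ci or bot.camera_info(c);K=ci['K'];v,u=np.mgrid[:384,:512]
    P=np.stack([(u-K[0,2])/K[0,0]*d,(v-K[1,2])/K[1,1]*d,d],-1)
    return (P-ci['t'])@ci['R']
E
python3 - <<'E'
from h import *
d=np.load('topd.npy');W=world('top',d)
m=np.zeros(d.shape,bool);m[108:245,185:292]=1
z=W[...,2]
print('table z',np.median(z[245:280,220:260]))
for lo,hi in [(.036,.052),(.036,.07)]:
    mm=m&(d>0)&(z>lo)&(z<hi)
    n,l,st,_=cv2.connectedComponentsWithStats(mm.astype(np.uint8));k=1+np.argmax(st[1:,4]);mm=l==k
    p=W[mm][:,:2].astype(np.float32);r=cv2.minAreaRect(p*1000);print(r,mm.sum())
# heights map hist
print(np.histogram(z[m],bins=np.arange(-.01,.09,.004)))
# region high: pan
pan=m&(z>.054)&(z<.062);pan[190:]=0
p=W[pan][:,:2];print('pan',p.mean(0),(cv2.minEnclosingCircle((p*1000).astype(np.float32))))
dish=m&(z>.068)&(z<.08);dish[165:]=0
p=W[dish];print('dish',p.mean(0),cv2.minEnclosingCircle((p[:,:2]*1000).astype(np.float32)))
rib=m&(z>.055);rib[:190]=0
p=W[rib];print('rib',len(p),p.mean(0),cv2.minAreaRect((p[:,:2]*1000).astype(np.float32)),p[:,2].max())
# ray-plane intersection of pixels
ci=bot.camera_info('top')
def px(u,v,zz):
    r=ci['R'].T@np.linalg.inv(ci['K'])@[u,v,1];o=-ci['R'].T@ci['t'];return (o+r*(zz-o[2])/r[2])[:2].round(4)
f=lambda x,y:(x/2.66+100-.3,y/2.66+90-.3)
for n,x,y,zz in [('key',433,308,.035),('ribL',289,324,.0633),('ribR',358,314,.0633),('corner BL',276,404,.02),('panfrontL',255,220,.045),('panfrontR',478,194,.045),('pan c',356,138,.058)]:
    print(n,px(*f(x,y),zz))
E
```

```text
table z -0.0007458733262091453
((630.8348999023438, -30.826927185058594), (265.7979736328125, 190.31178283691406), 7.507664203643799) 7372
((630.8348999023438, -30.826927185058594), (265.7979736328125, 190.31178283691406), 7.507664203643799) 8807
(array([  43, 1419, 2543,  310,    3,    5,    8,  129,  153,   81,  305,
        475, 1085, 3888, 2075,  249,  842,  349,   49,  161,  384,   42,
          0,    0]), array([-0.01 , -0.006, -0.002,  0.002,  0.006,  0.01 ,  0.014,  0.018,
        0.022,  0.026,  0.03 ,  0.034,  0.038,  0.042,  0.046,  0.05 ,
        0.054,  0.058,  0.062,  0.066,  0.07 ,  0.074,  0.078,  0.082,
        0.086]))
pan [ 0.69934597 -0.0246954 ] ((689.4493408203125, -59.76441192626953), 94.91403198242188)
dish [ 0.71187265 -0.01525297  0.07127167] ((713.12451171875, -66.37232971191406), 80.60897064208984)
rib 100 [ 0.54008494 -0.01158919  0.34597168] ((541.1517944335938, -20.063270568847656), (100.86502838134766, 34.23246383666992), 61.61559295654297) 1.1140363169622336
key [ 0.5649 -0.0855]
ribL [0.5502 0.0321]
ribR [ 0.5584 -0.0238]
corner BL [0.4849 0.0462]
panfrontL [0.6375 0.0625]
panfrontR [ 0.6595 -0.1229]
pan c [ 0.704  -0.0215]
```

Run:
```python
from h import *
d=np.load('topd.npy');W=world('top',d)
out=np.zeros((16,16))
for i,x in enumerate(np.arange(.2,.9,.05)):
    row=[]
    for y in np.arange(.6,-.45,-.075):
        m=(abs(W[...,0]-x)<.025)&(abs(W[...,1]-y)<.0375)&(d>0)
        row.append('%4d'%(1000*W[m][:,2].max()) if m.sum() else '   .')
    print('%.2f'%x,*row)
```

```text
0.20    .    .    .    .    .    .    .    .    .    .    .    .    .    .    .
0.25    .    .    .    .    .    .    .    .    .    .    .    .    .    .    .
0.30    .    3    3    4    4    5    4    5    5    5    4    4    6    6    .
0.35    .    3    4    5    5   47    5    5    4    6    6    5    5    6   -4
0.40    .    4    4    4    5   65   65    5    4    5    5   49   54   49    .
0.45    .    4    5    5    4   52   63    6    5    7    5   40   66   52    .
0.50    .    3    5    3    4   50   51   46   48   48   39   42   53   54    .
0.55    .    3   51   55   59   56   65   78   65   49   48   43   50   48    .
0.60    .    3   80   83   85   83   80   87   54   49   51    8    5    5    .
0.65    .    6  154  158  157  155    5   52   61   63   49    5   56    4   -3
0.70    .   17  156  164  180  157    6   51   76   76   76   75   66   65    .
0.75    .    .  152  171  162  157    5   52   75   72   76   74   52   53   -3
0.80    .    .  156  178  178  157    5    4    6    5    5   47   52   47    .
0.85    .   20  155  168  164  368  139  143  144  143  149  150  149    4   -4
```

View pics/top0.png

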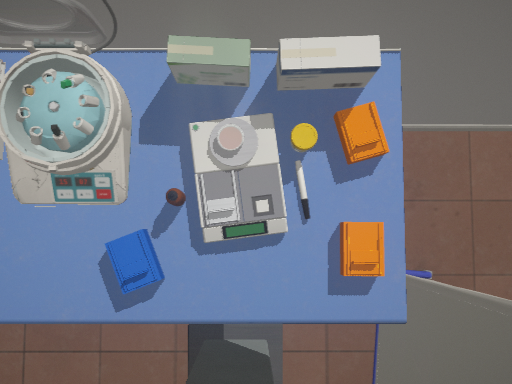

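View pics/scene0.png

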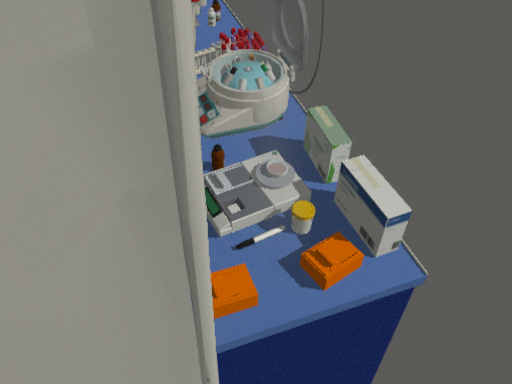

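Request:
{"name": "servo_tool", "arguments": {
  "increments": [
    [1,[0,0,0],-9],
    [1,[0,0,0],-9],
    [1,[0,0,0],-9.2],
    [1,[-17.5,-44.5,0],0],
    [1,[-17.5,-44.5,0],0]
  ]
}}

```text
time_s: 1.52
position: [0.2572, 0.5041, 0.2225]
tcp_rot: [[-0.991, -0.132, 0.001], [-0.132, 0.991, 0.0], [-0.001, 0.0, -1.0]]
force: [0.4, 1.0, 0.0]
opening: 0.516
```

Request:
{"name": "servo_tool", "arguments": {
  "increments": [
    [1,[-17.5,-44.5,0],0],
    [1,[-17.5,-44.5,0],0],
    [1,[-17.5,-44.5,0],0],
    [1,[-17.5,-44.5,0],0],
    [1,[-17.5,-44.5,0],0]
  ]
}}

```text
time_s: 2.15
position: [0.3736, 0.2943, 0.2228]
tcp_rot: [[-0.991, -0.131, 0.001], [-0.131, 0.991, 0.0], [-0.001, 0.0, -1.0]]
force: [-0.1, -0.4, -0.8]
opening: 0.019
```

Request:
{"name": "servo_tool", "arguments": {
  "increments": [
    [1,[-17.5,-44.5,0],0],
    [1,[-17.5,-44.5,0],0],
    [1,[-17.5,-44.5,0],0],
    [1,[-17.5,-44.5,0],0],
    [1,[0,0,0],0]
  ]
}}

```text
time_s: 2.78
position: [0.4677, 0.1257, 0.2229]
tcp_rot: [[-0.992, -0.126, 0.002], [-0.126, 0.992, -0.0], [-0.002, -0.001, -1.0]]
force: [-0.7, 0.3, 0.0]
opening: 0.004
```

Request:
{"name": "servo_tool", "arguments": {
  "increments": [
    [1,[-16.5,-44,0],0],
    [1,[-16.5,-44,0],0],
    [1,[-16.5,-43,0],0],
    [1,[0,0,40],0],
    [1,[0,0,20],0]
  ]
}}

```text
time_s: 3.4
position: [0.5304, 0.0055, 0.161]
tcp_rot: [[-0.992, -0.13, -0.003], [-0.13, 0.992, 0.001], [0.003, 0.001, -1.0]]
force: [-1.0, 0.2, 0.1]
opening: 0.003
```

Run:
```python
from h import *
ci=bot.camera_info('wrist');print(ci)
s=bot.read_state();print(s['time_s'],s['position'],s['tcp_rot'])
im,d=bot.capture('wrist');cv2.imwrite('pics/w1.png',im);np.save('w1d.npy',d)
s=bot.read_state();print(s['time_s'],s['position'],s['force'],s['joint_positions'])
```

```text
{'K': array([[297.31863964,   0.        , 257.76579918],
       [  0.        , 297.31863964, 195.00200864],
       [  0.        ,   0.        ,   1.        ]]), 'mount': array([[-1.92394894e-04, -9.54292610e-01, -2.98873850e-01,
         8.25544688e-02],
       [ 9.99999973e-01, -2.21741602e-04,  6.42795707e-05,
        -1.08892837e-03],
       [-1.27614286e-04, -2.98873830e-01,  9.54292627e-01,
        -1.62333940e-01],
       [ 0.00000000e+00,  0.00000000e+00,  0.00000000e+00,
         1.00000000e+00]])}
3.4 [0.53038768 0.00547954 0.16100413] [[-0.99150943 -0.13000435 -0.00281586]
 [-0.13000779  0.99151239  0.00107464]
 [ 0.00265225  0.0014316  -0.99999546]]
3.45 [0.52890355 0.00599014 0.15901955] [-0.48734119 -0.54551768 -1.32329254] [-1.14821963e+01  2.81174726e+01  9.92305373e+01  3.65204086e-02
  5.30563699e+01 -1.08996704e+02]
```

View pics/w1.png

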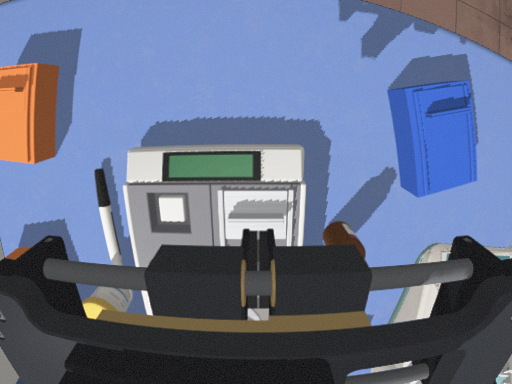

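```bash
cat >> h.py <<'E'
def wpx(u,v,z,pos,R):
    ci=bot.camera_info('wrist');K=ci['K'];M=ci['mount']
    a=np.array([u-K[0,2],v-K[1,2]]);r=np.hypot(*a);th=r/K[0,0]
    ray=np.array([*(a/r*np.sin(th)),np.cos(th)])
    o=pos+R@M[:3,3];w=R@M[:3,:3]@ray
    return o+w*(z-o[2])/w[2]
E
python3 - <<'E'
from h import *
a=cv2.imread('pics/w1.png');cv2.imwrite('pics/w1c.png',cv2.resize(a[140:270,120:310],None,fx=4,fy=4,interpolation=cv2.INTER_CUBIC))
E
```

```text
(no output)
```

View pics/w1c.png

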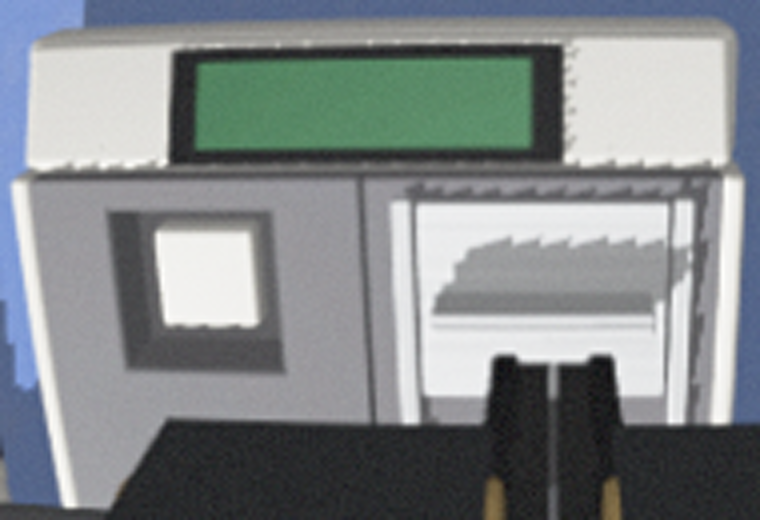

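Run:
```python
from h import *
pos=np.array([.5297,.0057,.160]);
R=np.array([[-.9915,-.130,-.0028],[-.130,.9915,.001],[.0027,.0014,-1]])
bx=np.array([.9915,.13]);by=np.array([-.13,.9915]);C=np.array([.6288,-.0311])
f=lambda x,y:(x/4+120-.4,y/4+140-.4)
for n,x,y,z in [('rib top front R',432,313,.0633),('rib top front L',655,317,.0633),('deck front edge mid',365,174,.045),('squ well',107,212,.045),('squ well',271,211,.045),('squ well b',127,371,.045),('squ well b',284,371,.045),('shutter front l',415,202,.048),('shutter front r',668,202,.048),('tip',553,360,.160)]:
    w=wpx(*f(x,y),z,pos,R)[:2];print(n,w.round(4),'bal',((w-C)@bx).round(4),((w-C)@by).round(4))
```

```text
rib top front R [ 0.5541 -0.0207] bal -0.0727 0.0201
rib top front L [0.5483 0.0315] bal -0.0716 0.0725
deck front edge mid [ 0.5277 -0.0416] bal -0.1016 0.0028
squ well [ 0.546 -0.108] bal -0.0921 -0.0655
squ well [ 0.5401 -0.0644] bal -0.0923 -0.0215
squ well b [ 0.59   -0.1022] bal -0.0477 -0.0655
squ well b [ 0.5832 -0.0587] bal -0.0488 -0.0215
shutter front l [ 0.5322 -0.0284] bal -0.0954 0.0152
shutter front r [0.5243 0.0321] bal -0.0953 0.0763
tip [0.5198 0.0034] bal -0.1035 0.0483
```

Request:
{"name": "servo_tool", "arguments": {
  "increments": [
    [1,[-4,-4,25],0],
    [1,[0,0,25],0],
    [1,[0,0,20],0],
    [1,[0,0,10],0],
    [1,[0,0,0],0]
  ]
}}

```text
time_s: 4.08
position: [0.5358, 0.002, 0.0824]
tcp_rot: [[-0.991, -0.131, -0.001], [-0.131, 0.991, 0.0], [0.001, 0.0, -1.0]]
force: [0.1, -0.4, -1.1]
opening: 0.004
```

Request:
{"name": "servo_tool", "arguments": {
  "increments": [
    [1,[0,0,14],0],
    [1,[0,0,10],0],
    [1,[0,0,4],0],
    [1,[0,0,0],0]
  ]
}}

```text
time_s: 4.58
position: [0.5358, 0.0014, 0.0541]
tcp_rot: [[-0.991, -0.13, -0.001], [-0.13, 0.991, 0.0], [0.001, 0.0, -1.0]]
force: [0.6, -0.1, -0.5]
opening: 0.005
```

Now push along balance +x (tool −x).

Request:
{"name": "servo_tool", "arguments": {
  "increments": [
    [1,[-4,0,0],0],
    [1,[-4,0,0],0],
    [1,[-4,0,0],0],
    [1,[-4,0,0],0],
    [1,[0,0,0],0]
  ]
}}

```text
time_s: 5.2
position: [0.5527, 0.0035, 0.0546]
tcp_rot: [[-0.991, -0.131, 0.001], [-0.131, 0.991, 0.0], [-0.001, -0.0, -1.0]]
force: [-0.4, 0.7, 0.0]
opening: 0.004
```

Request:
{"name": "servo_tool", "arguments": {
  "increments": [
    [1,[-6,0,0],0],
    [1,[-6,0,0],0],
    [1,[-6,0,0],0],
    [1,[-6,0,0],0],
    [1,[-6,0,0],0]
  ]
}}

```text
time_s: 5.82
position: [0.582, 0.0075, 0.0545]
tcp_rot: [[-0.991, -0.131, -0.0], [-0.131, 0.991, 0.0], [0.0, 0.0, -1.0]]
force: [-2.3, -0.3, 1.3]
opening: 0.005
```

Request:
{"name": "servo_tool", "arguments": {
  "increments": [
    [1,[-3,0,0],0],
    [1,[-3,0,0],0],
    [1,[0,0,0],0]
  ]
}}

```text
time_s: 6.2
position: [0.5882, 0.0081, 0.0546]
tcp_rot: [[-0.991, -0.131, 0.001], [-0.131, 0.991, -0.0], [-0.001, -0.0, -1.0]]
force: [-0.9, -0.4, 0.9]
opening: 0.002
```

Request:
{"name": "servo_tool", "arguments": {
  "increments": [
    [1,[-2,0,0],0],
    [1,[-2,0,0],0],
    [1,[0,0,0],0]
  ]
}}

```text
time_s: 6.58
position: [0.5919, 0.0086, 0.0546]
tcp_rot: [[-0.991, -0.13, 0.001], [-0.13, 0.991, -0.0], [-0.001, -0.0, -1.0]]
force: [-1.1, 0.6, 1.3]
opening: 0.006
```

Request:
{"name": "servo_tool", "arguments": {
  "increments": [
    [1,[-1,0,0],0],
    [1,[-1,0,0],0],
    [1,[0,0,0],0]
  ]
}}

```text
time_s: 6.95
position: [0.5923, 0.0087, 0.0546]
tcp_rot: [[-0.991, -0.131, -0.003], [-0.131, 0.991, -0.0], [0.003, 0.0, -1.0]]
force: [-4.4, -2.6, 3.4]
opening: 0.003
```

Request:
{"name": "servo_tool", "arguments": {
  "increments": [
    [1,[-1,0,0],0],
    [1,[-1,0,0],0],
    [1,[0,0,0],0]
  ]
}}

```text
time_s: 7.32
position: [0.5924, 0.0088, 0.0545]
tcp_rot: [[-0.991, -0.131, -0.007], [-0.131, 0.991, -0.001], [0.007, 0.0, -1.0]]
force: [-7.7, -3.5, 6.8]
opening: 0.004
```

Request:
{"name": "servo_tool", "arguments": {
  "increments": [
    [1,[8,0,0],0],
    [1,[8,0,-12],0],
    [1,[27,0,-30],0],
    [1,[30,0,-20],0],
    [1,[0,0,0],0]
  ]
}}

```text
time_s: 7.95
position: [0.5226, -0.0003, 0.1186]
tcp_rot: [[-0.992, -0.13, 0.003], [-0.13, 0.992, -0.0], [-0.003, -0.001, -1.0]]
force: [-0.1, 0.2, 0.4]
opening: 0.005
```

Request:
{"name": "servo_tool", "arguments": {
  "increments": [
    [1,[0,0,0],0]
  ]
}}

```text
time_s: 8.07
position: [0.5247, -0.0005, 0.1171]
tcp_rot: [[-0.991, -0.13, 0.003], [-0.13, 0.991, -0.0], [-0.003, -0.001, -1.0]]
force: [0.0, 0.4, 0.2]
opening: 0.003
```

Run:
```python
from h import *
s=bot.read_state();print(s['time_s'],s['position'].tolist(),s['tcp_rot'].tolist(),s['force'])
np.savez('w2.npz',p=s['position'],R=s['tcp_rot'])
im,d=bot.capture('wrist');cv2.imwrite('pics/w2.png',im)
cv2.imwrite('pics/w2c.png',cv2.resize(im[140:290,120:310],None,fx=4,fy=4,interpolation=cv2.INTER_CUBIC))
```

```text
8.075 [0.5247349206338022, -0.0004996952367019035, 0.11712000307019461] [[-0.99146501576817, -0.130330207228717, 0.0033405974828418874], [-0.1303323753300894, 0.9914702614688907, -0.0004388207220340407], [-0.003254911464136586, -0.0008704633990513971, -0.9999943239063068]] [0.02697163 0.44150106 0.21472324]
```

View pics/w2c.png

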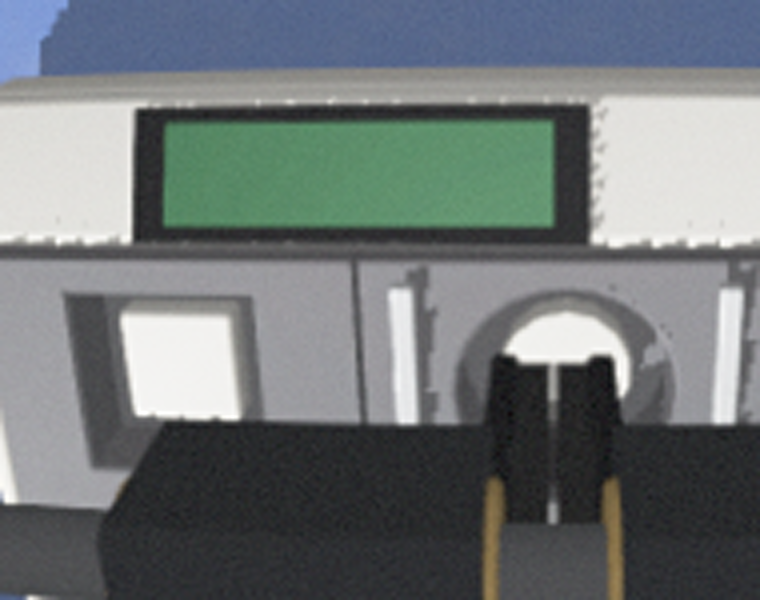

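Run:
```python
from h import *
q=np.load('w2.npz');pos,R=q['p'],q['R']
bx=R[:2,0]*-1;by=R[:2,1]
f=lambda x,y:(x/4+120-.4,y/4+140-.4)
for n,x,y,z in [('well L',457,390,.045),('well R',676,390,.045),('well front',567,290,.045),('key front',567,308,.035),('key R',631,372,.035),('key L',503,350,.035),('sq',66,294,.045),('sq',252,296,.045),('sq',95,468,.045),('stripL',400,420,.0495),('stripR',732,420,.0495),('tip',553,358,pos[2])]:
    w=wpx(*f(x,y),z,pos,R)[:2]-pos[:2];print(n,'rel tcp fwd/left mm',(w@bx*1000).round(1),(w@by*1000).round(1))
```

```text
well L rel tcp fwd/left mm 29.7 -22.0
well R rel tcp fwd/left mm 29.7 25.8
well front rel tcp fwd/left mm 6.2 1.9
key front rel tcp fwd/left mm 14.3 2.0
key R rel tcp fwd/left mm 29.9 16.5
key L rel tcp fwd/left mm 24.4 -12.3
sq rel tcp fwd/left mm 8.1 -110.1
sq rel tcp fwd/left mm 7.9 -66.0
sq rel tcp fwd/left mm 52.5 -109.9
stripL rel tcp fwd/left mm 34.9 -34.3
stripR rel tcp fwd/left mm 35.0 37.9
tip rel tcp fwd/left mm -10.4 -1.0
```

Request:
{"name": "servo_tool", "arguments": {
  "increments": [
    [1,[-15,1,0],0],
    [1,[-14.5,1,15],0],
    [1,[0,0,25],0],
    [1,[0,0,15],0],
    [1,[0,0,0],0]
  ]
}}

```text
time_s: 8.75
position: [0.5518, 0.0058, 0.06]
tcp_rot: [[-0.991, -0.131, -0.003], [-0.131, 0.991, 0.001], [0.003, 0.001, -1.0]]
force: [0.1, 0.2, 0.1]
opening: 0.007
```

Request:
{"name": "servo_tool", "arguments": {
  "increments": [
    [1,[0,0,0],0],
    [1,[0,0,0],0]
  ]
}}

```text
time_s: 9.0
position: [0.5528, 0.0054, 0.0623]
tcp_rot: [[-0.991, -0.131, 0.002], [-0.131, 0.991, -0.0], [-0.002, -0.001, -1.0]]
force: [-0.0, -0.2, -1.0]
opening: 0.004
```

Run:
```python
from h import *
s=bot.read_state();print(s['time_s'],s['position'].tolist(),s['force'])
im,d=bot.capture('wrist')
cv2.imwrite('pics/w3c.png',cv2.resize(im[140:290,120:310],None,fx=4,fy=4,interpolation=cv2.INTER_CUBIC))
```

```text
9.0 [0.5528309690843073, 0.005392602537234947, 0.062347080547775484] [-0.01927438 -0.177089   -0.9605839 ]
```

View pics/w3c.png

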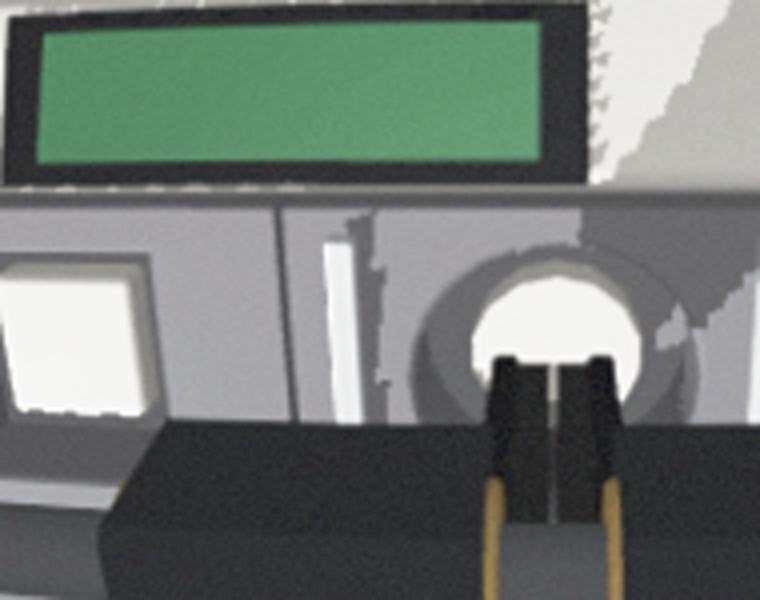

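Request:
{"name": "servo_tool", "arguments": {
  "increments": [
    [1,[0,0,10],0],
    [1,[0,0,8],0],
    [1,[0,0,6],0],
    [1,[0,0,0],0],
    [1,[0,0,0],0]
  ]
}}

```text
time_s: 9.68
position: [0.5522, 0.0055, 0.0375]
tcp_rot: [[-0.991, -0.131, -0.0], [-0.131, 0.991, 0.0], [0.0, 0.0, -1.0]]
force: [-0.4, -0.4, -0.1]
opening: 0.01
```

Request:
{"name": "servo_tool", "arguments": {
  "increments": [
    [1,[0,0,3],0],
    [1,[0,0,3],0],
    [1,[0,0,2],0],
    [1,[0,0,0],0],
    [1,[0,0,0],0]
  ]
}}

```text
time_s: 10.3
position: [0.5526, 0.0054, 0.0304]
tcp_rot: [[-0.991, -0.131, 0.001], [-0.131, 0.991, -0.0], [-0.001, -0.0, -1.0]]
force: [-0.6, 0.1, 7.1]
opening: 0.008
```

Request:
{"name": "servo_tool", "arguments": {
  "increments": [
    [1,[0,0,1],0],
    [1,[0,0,1],0],
    [1,[0,0,0],0],
    [1,[0,0,0],0]
  ]
}}

```text
time_s: 10.8
position: [0.5527, 0.0054, 0.0301]
tcp_rot: [[-0.991, -0.131, 0.002], [-0.131, 0.991, -0.0], [-0.002, -0.001, -1.0]]
force: [-3.3, 1.7, 18.5]
opening: 0.007
```

Firmly at its stop. Lift clear and retreat.

Request:
{"name": "servo_tool", "arguments": {
  "increments": [
    [1,[0,0,-8],0],
    [1,[0,0,-10],0],
    [1,[0,0,-15],0],
    [1,[0,0,-30],0],
    [1,[0,0,-40],0]
  ]
}}

```text
time_s: 11.42
position: [0.5512, 0.0057, 0.131]
tcp_rot: [[-0.991, -0.13, -0.003], [-0.13, 0.991, 0.001], [0.003, 0.001, -1.0]]
force: [0.9, -0.3, 0.7]
opening: 0.006
```

Request:
{"name": "servo_tool", "arguments": {
  "increments": [
    [1,[30,0,-40],0],
    [1,[40,30,-20],0],
    [1,[40,40,0],0],
    [1,[0,40,0],0],
    [1,[0,0,0],0]
  ]
}}

```text
time_s: 12.05
position: [0.4275, 0.102, 0.1912]
tcp_rot: [[-0.991, -0.134, 0.0], [-0.134, 0.991, 0.0], [-0.0, 0.0, -1.0]]
force: [-0.8, -0.3, 0.2]
opening: 0.002
```

Request:
{"name": "servo_tool", "arguments": {
  "increments": [
    [1,[0,0,0],0],
    [1,[0,0,0],0],
    [1,[0,0,0],0]
  ]
}}

```text
time_s: 12.42
position: [0.4291, 0.0994, 0.1904]
tcp_rot: [[-0.992, -0.129, -0.0], [-0.129, 0.992, -0.0], [0.0, -0.0, -1.0]]
force: [-0.0, 0.2, -0.1]
opening: 0.006
```

Run:
```python
from h import *
s=bot.read_state();print(s['time_s'],s['position'].tolist(),s['force'])
im,d=bot.capture('wrist');cv2.imwrite('pics/w4.png',im)
im,d=bot.capture('top');a=cv2.imread('pics/top0.png')
cv2.imwrite('pics/t4.png',np.vstack([cv2.resize(x[100:250,140:340],None,fx=2,fy=2,interpolation=cv2.INTER_CUBIC) for x in (a,im)]))
```

```text
12.425 [0.42914608876290705, 0.09942169759171668, 0.1904147239965193] [-0.04750552  0.22251373 -0.14786939]
```

View pics/t4.png

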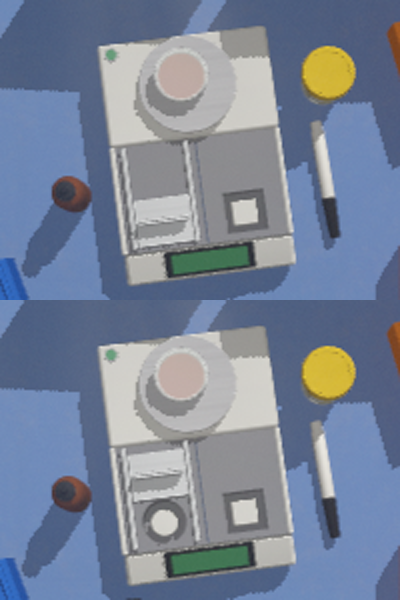

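View pics/w4.png

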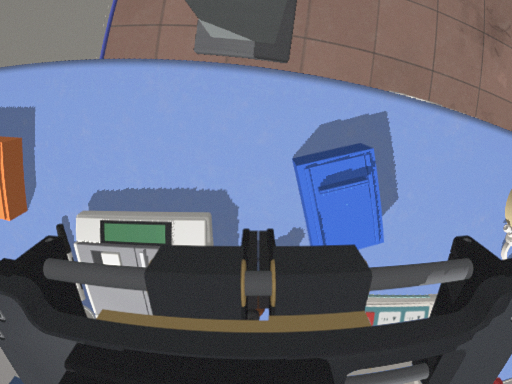

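```bash
python3 -c "
from rig import bot
print(bot.hand_in())"
```

```text
the job is handed in; nothing more can be done
None
```

The balance is reset and the job handed in at about 12.5 s; `hand_in` gives no verdict.

- **Shutter:** I pushed the rib back with the closed fingertips until it hit its stop. The fingers stopped moving while the force rose to about 8 N. From the measured tip position the shutter had slid about 52 mm.
- **Reset key:** I pressed it in the round well until it stopped, with the tip at 30 mm above the worktop and about 18 N. That is well past the 3.6 N that holds it fully down. I then lifted straight out and moved the arm clear.
- **Last checks:** In the final top picture the shutter is fully open with its rib at the back, and the round well is open with its key in view. The square-well key, dish, cup, dropper bottle and marker look unmoved compared with the first picture. The force on the tool was about 0 N.

I never read the joint values directly, so shutter travel and key travel come from tip position and force. That the reset key is back up was not measured. No check failed or disagreed.

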